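# Snap the pivot clip onto the desk camera's arm with the fork pusher

### The arm

A 6-joint arm with a two-finger parallel gripper is mounted at the origin on the work surface. World frame = base frame: x ahead of the robot, y to its left, z up, the work surface at z = 0. Lengths are in m, angles in degrees, forces in N, time in s.
With the tool pointing down it reaches from about 0.25 to 0.725 m from the base axis. Payload 9.7 kg.
Tool frame: the origin (TCP) lies on the centre line of the jaws, within the pads' length; the fingertips stand bot.nose_length ahead of it and the grasp point (between the pads) lies 11 mm behind it (bot.nose_length is the distance from the TCP to the fingertips, in m); z points along the fingers, y is the line along which they close (so a half turn about z gives the same grasp; the last joint's range is limited). The gripper opens to 85 mm and grips with 20 to 120 N. Pads are 22 mm wide; open, the fingers measure 114 mm over their backs; the gripper's body (76 mm by 85 mm) begins 54 mm behind the grasp point. The pads swing forward as they close: fully open they stand 13 mm farther back than shut.
Start: joints at [-71.734, 4.979, 10.078, 95.1, 0, 90], TCP at [0.172, -0.522, 0.239] pointing down, gripper open.
Joint ranges: [-179.16, 179.16], [-48.56, 103.87], [-65.8, 70.77], [-126.05, 130.52], [-82.76, 87.17], [-180, 180]. Speed limits (degrees/s): [127.2, 127.2, 147.25, 180, 180, 180].

### API

Orientations are given as [roll, pitch, yaw] about the fixed x, y, z axes, in that order (R = Rz(yaw) Ry(pitch) Rx(roll)).
In Python, from workcell import bot gives the robot as it stands. The module is installed in compiled form; this text tells all that it offers.
- The arm moves only by the shell command python3 -m inch 'ROWS' [OPENING] [FORCE]. ROWS is JSON, a list of rows, each a list of 4 numbers: the shift along the world's x, y, z in cm, then the turn about the world's z in degrees. A call has exactly 8 rows; each row is the pose to reach, as a shift and turn from the pose commanded when the call began; what a row does not reach only later rows make up. A row lasts 1/8 s, in which the tool goes at most 62.5 mm and 10.7 degrees, less where a joint would pass 70% of its speed; a pose out of reach is approached as far as the arm can. A call with a gripper value outside its range is refused whole. OPENING is the finger opening in cm, from 0 to 8.54, set as the call begins (- or left out, the last holds). The fingers move at their own pace and stop on an object; FORCE is the grip in N (left out, the last holds). Time passes only in rows, so rows that repeat a pose let the fingers close, or fill a call up. It gives the time, the measured TCP pose, the force, the opening and the grip force at its end, in the units of the state.
- bot.get_obs(): the state, without advancing time (a new reading comes with each control period).
- bot.camera(name): name is "scene" or "top" or "wrist"; returns a dict with "img" (480x640x3 uint8, red, green, blue), "fovy" (degrees; the focal length in pixels is half the picture's height over the tangent of half this angle, whatever the lens; pixels are square), "cx", "cy" (the principal point, pixels), "R" (3x3) and "t" (3): a world point X has camera coordinates R X + t; the wrist camera has in their place "mount" (4x4, takes a point from camera to tool coordinates, whose origin is the TCP and whose axes are the flange's). Camera axes: x right, y down, z forward; pixel columns grow to the right and rows downward; lengths in m; the calibration is good to about 2 mm. A picture is of the moment at which its call begins: read the wrist's pose just before it. There is no depth.
- bot.job_done(): hands the job in; it is judged then, once.
Trained networks look in a picture, given as the dict that the camera call returned (one of the last four; its "shot" number tells which), for a name from the list of things; names that differ only in an ending like _2 or _b are one class to them, and where a whole thing is asked for, a point or a joint stands for the part that bears it (a point fixed in the world has none). Each returns a list of dicts, best first, with "score" (0 to 1); they miss things now and then, are a little off and sometimes report something else, mostly with a low value. They report only what shows in the picture. A call takes as long as a camera call.
- bot.find_in(thing, picture): "point" ([column, row] in pixels, amid what is visible of it).
- bot.landmark_of(thing, picture): "point" ([column, row] in pixels: a listed point, or the origin of a listed thing).
The state is a dict: "time": time; "q": joint angles; "qd": joint speeds; "joint_efforts": joint torques, N m; "ee_pos": TCP position; "tcp_rot": TCP orientation; "wrist_force": force on the tool from outside, world axes, zero at the start; "torque": the same for the moment, N m; "opening": finger opening in m; "grasp_force": force on a finger pad.
Only numpy, scipy, OpenCV 4.12 (cv2) and the standard library are available. Lean on these libraries where they do the work, as an engineer would, in place of code of your own. Each camera call takes 0.05 s, during which the arm holds its last target. There are 200 camera calls.

### The job

The desk camera's arm lies in its cradle with a loose E-shaped split clip in the guide in front of the grooved pivot pin, open side towards the pin. Pick up the pusher with the two-pronged fork (not the plain-bladed one), push the clip along the guide with it until the clip snaps fully home around the pin, then stand the fork upright on the bare tabletop and let go. Do not touch the clip with the gripper itself, and leave the plain-bladed pusher standing where it is.

Things in the scene. Friction and masses are not known exactly. Their poses are not given: they have to be found in the camera images.
- fork: Fork pusher, 160 g, standing on the table: black upright grip 30 x 24 mm (x, y), 10 to 80 mm above its underside, on a steel foot 10 mm thick, 36 mm wide, from x = -28 to +20 mm, going on as two prongs (8 mm wide, 20 mm gap) to x = +50 mm. Origin: underside, below the grip's centre; x along the prongs, z up.
- blade: The other pusher, to be left alone: same grip, foot, origin and axes, but a plain 36 mm wide blade without a gap in place of the prongs. It stands 120 to 200 mm from the fork, on either side of it.
- clip: Oiled steel E-shaped split clip, 48 mm across, 8 mm thick, flat in the guide. Origin: underside, bore centre; x out of the mouth, to the pin. Centred prongs bear on its round back (24 mm radius) with the fork's origin 72 mm behind the clip's. Sprung jaws meet the pin 15 mm short of its axis, need 3 to 10 N of push and close over it from 8 mm short; seated, it has up to 2 mm play.
- pin (a point): Axis of the upright pivot pin at the guide's floor, 30 mm above the table; x: push direction, z up. Groove 16 mm wide, 0 to 11 mm up; head 22 mm wide to 20 mm. Guide floor x = -100 to +30 mm, y +-38 mm, open at -x; rails 8 mm high, 54 mm apart, from x = -90. The camera's arm (34 mm wide, head 68 mm) runs on to x = 285 mm, up to 40 mm above the table. All fixed.

How it is judged:
By the outcome, as a careful person would: the job done as asked, in the order asked, and still so for the second after the job is handed in, with the robot touching nothing.
It also fails if it takes over 51 s, if anything falls off the work surface, if the arm or the gripper's body presses on something with over 40 N, if the wrist force passes 120 N, or if a joint passes its speed limit or range.

## Working session

There is one attempt and no reset: what is moved stays moved. The work goes in short steps, Python scripts to look and compute and a shell command to move; the robot and the scene stay as the last step left them, time stands still between calls to the robot, and variables do not carry over. Pictures are saved under pics/ and viewed, at most 10 in all, crops included, and the job is handed in when it is done.

```bash
mkdir -p pics; cat > h.py <<'E'
import numpy as np, cv2
from workcell import bot
from scipy.spatial.transform import Rotation as Ro
def cam(name):
    o=bot.get_obs(); c=bot.camera(name)
    if name=="wrist":
        T=np.eye(4); T[:3,:3]=Ro.from_euler('xyz',o['tcp_rot'],degrees=True).as_matrix(); T[:3,3]=o['ee_pos']
        W=T@np.array(c['mount']); c['Rw']=W[:3,:3]; c['o']=W[:3,3]
    else:
        R=np.array(c['R']); c['Rw']=R.T; c['o']=-R.T@np.array(c['t'])
    c['f']=240/np.tan(np.radians(c['fovy']/2)); return c
def ray(c,p,z):
    d=c['Rw']@np.array([(p[0]-c['cx'])/c['f'],(p[1]-c['cy'])/c['f'],1]); return c['o']+d*(z-c['o'][2])/d[2]
def proj(c,X):
    v=c['Rw'].T@(np.array(X)-c['o']); return np.array([v[0]/v[2]*c['f']+c['cx'],v[1]/v[2]*c['f']+c['cy']])
def save(c,n,crop=None,s=1):
    im=c['img'][...,::-1]
    if crop: im=im[crop[1]:crop[3],crop[0]:crop[2]]
    cv2.imwrite('pics/'+n,cv2.resize(im,None,fx=s,fy=s,interpolation=cv2.INTER_CUBIC))
E
python3 - <<'E'
from h import *
np.set_printoptions(precision=4,suppress=True)
print(bot.nose_length, bot.get_obs())
for n in ["top","scene"]:
    c=cam(n); save(c,n+'1.png'); print(n,c['o'],c['f'])
    for t,z in [("fork",0),("blade",0),("clip",.03),("pin",.03)]:
        for r in bot.landmark_of(t,c)[:2]: print(t,'L',r['score'],r['point'],ray(c,r['point'],z))
        for r in bot.find_in(t,c)[:2]: print(t,'F',r['score'],r['point'],ray(c,r['point'],z+.02))
E
```

```text
0.008 {'time': 0.0, 'q': array([-71.735 ,   5.0111,  10.0352,  95.0996,   0.0009,  89.999 ]), 'qd': array([-0.0575,  0.008 , -0.0626,  0.0767, -0.0163, -0.0813]), 'joint_efforts': array([  0.0022, -52.0384,  46.4808,   0.0162,   0.0002,  -0.    ]), 'ee_pos': array([ 0.1723, -0.5221,  0.2386]), 'tcp_rot': array([-179.9244,   -0.0009,   18.266 ]), 'wrist_force': array([-0.0812,  0.4409,  0.8405]), 'torque': array([0.0185, 0.022 , 0.0083]), 'grasp_force': 0.0, 'opening': 0.08556467964669309}
top [0.4109 0.0849 0.8125] 471.56650151308554
fork L 0.83 [180.8, 288.6] [0.4562 0.3081 0.    ]
blade L 0.95 [276.4, 281.9] [0.4643 0.1454 0.    ]
blade F 0.91 [274.0, 273.0] [0.478  0.1478 0.02  ]
blade F 0.24 [453.2, 205.8] [ 0.5883 -0.1623  0.02  ]
clip L 0.8 [458.1, 203.3] [ 0.5903 -0.1679  0.03  ]
pin L 0.82 [459.1, 176.5] [ 0.6376 -0.1729  0.03  ]
pin F 0.68 [465.8, 144.5] [ 0.6879 -0.1816  0.05  ]
scene [ 0.8142 -0.3609  0.6994] 485.7788007482351
fork F 0.77 [337.5, 154.7] [0.4509 0.3103 0.02  ]
fork F 0.22 [306.2, 209.8] [0.4747 0.1473 0.02  ]
blade L 0.84 [300.2, 211.2] [0.4566 0.1534 0.    ]
blade F 0.84 [303.0, 206.9] [0.4656 0.1506 0.02  ]
clip L 0.61 [261.4, 374.1] [ 0.5898 -0.1635  0.03  ]
pin L 0.84 [291.4, 396.3] [ 0.6448 -0.1691  0.03  ]
pin F 0.94 [296.5, 406.0] [ 0.6629 -0.1825  0.05  ]
```

View pics/top1.png

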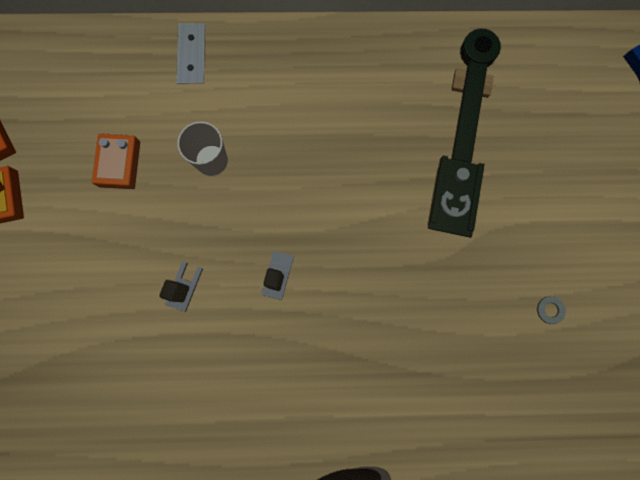

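View pics/scene1.png

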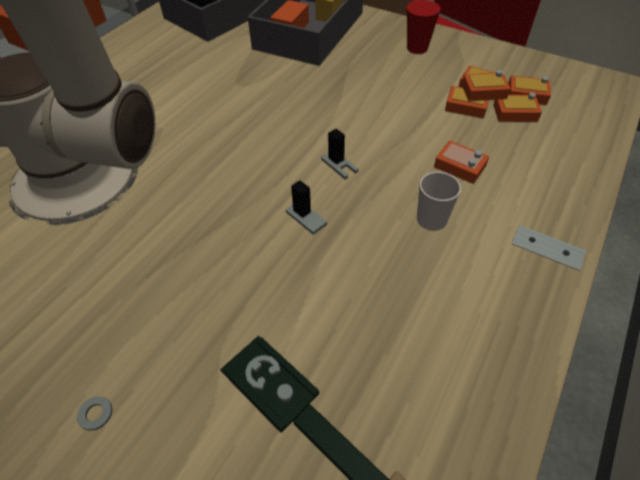

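Top view: the fork (two prongs, tips ~(192,266), pointing up-right, yaw ≈ −20°) is at (182,288), the blade is at (277,277), the clip at (456,203), and the pin at (463,174) with its axis at yaw ≈ −8°. The scene view agrees: fork (337,155), blade (303,205). I'm moving towards the fork.

```bash
python3 -m inch '[[2,5.8,0,0],[4,11.6,0,0],[6,17.4,0,0],[8,23.2,0,0],[10,29,0,0],[12,34.8,0,0],[14,40.6,0,0],[16,46.4,0,0]]' 8.5; python3 -c "
from h import *
print(bot.get_obs()['q'])
c=cam('wrist');print(c['o'],c['Rw'],c['mount'])"
```

```text
time: 1.9
ee_pos: [0.3326, -0.0564, 0.2396]
tcp_rot: [180.0, -0.1, 18.2]
wrist_force: [1.4, -0.2, 0.0]
opening: 0.085
grasp_force: 0.0
[-9.62305267e+00 -2.38866678e+01 -1.48885882e+01  9.89091975e+01
 -2.30811155e-03  1.52131504e+02]
[ 0.40972471 -0.03122569  0.3747824 ] [[ 0.31379341 -0.90118972 -0.29898293]
 [-0.94949046 -0.29741429 -0.10006306]
 [ 0.00125401  0.31528057 -0.94899768]] [[ 7.44010619e-04 -9.48571157e-01 -3.16563117e-01  8.13452173e-02]
 [ 9.99999602e-01  5.49918086e-04  7.02463033e-04  3.54168838e-04]
 [-4.92252388e-04 -3.16563514e-01  9.48571188e-01 -1.35057317e-01]
 [ 0.00000000e+00  0.00000000e+00  0.00000000e+00  1.00000000e+00]]
```

```bash
python3 -m inch '[[2,5.5,0,10.5],[4,11,0,21],[6,16.5,0,31.5],[8,22,0,42],[9.6,27.5,0,52.5],[11,32,0,63],[12,36,0,73.5],[12,36.4,0,84]]'; python3 -m inch '[[0,0,0,10.5],[0,0,0,21],[0,0,0,31.5],[0,0,0,42],[0,0,0,52.5],[0,0,0,58],[0,0,0,58],[0,0,0,58]]'; python3 -c "
from h import *
np.set_printoptions(precision=4,suppress=True)
print(bot.get_obs()['q'])
c=cam('wrist');save(c,'w1.png')
for r in bot.landmark_of('fork',c)[:2]: print(r,ray(c,r['point'],0))
for r in bot.find_in('fork',c)[:2]: print(r,ray(c,r['point'],0.03))
"
```

```text
time: 2.95
ee_pos: [0.4526, 0.3079, 0.2381]
tcp_rot: [-179.9, 0.0, 102.7]
wrist_force: [-0.6, -1.1, 0.1]
opening: 0.0851
grasp_force: 0.0
time: 3.95
ee_pos: [0.4524, 0.3057, 0.2393]
tcp_rot: [-180.0, -0.0, 160.1]
wrist_force: [-1.0, -0.4, -0.3]
opening: 0.0849
grasp_force: 0.0
[34.0466  4.4262  9.4862 95.061   0.0004 53.9062]
{'point': [317.3, 203.0], 'score': 0.75} [0.4529 0.3055 0.    ]
{'point': [313.5, 206.0], 'score': 0.56} [0.4482 0.3032 0.03  ]
```

View pics/w1.png

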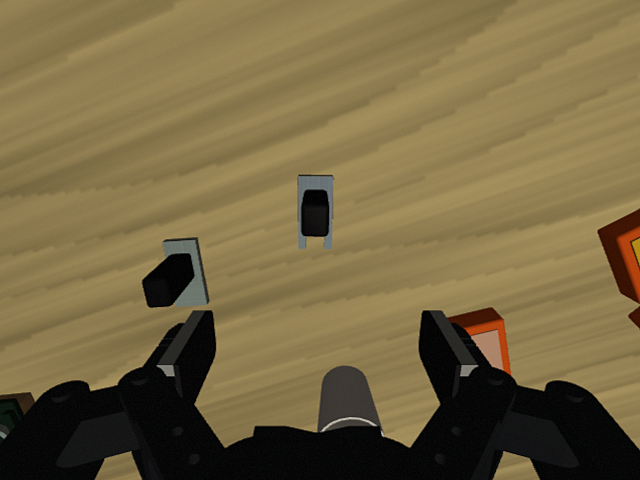

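The wrist view shows the fork at (316,210), rear edge at row 176 and prong tips at row 249, aligned with the tool. The blade is at left, (180,275). I'll compute the fork pose from the edges.

```bash
python3 -c "
from h import *
np.set_printoptions(precision=4,suppress=True)
c=cam('wrist')
a=ray(c,(316,176),.01);b=ray(c,(315.6,249),.01);d=b-a;L=np.linalg.norm(d)
print(a,b,L,np.degrees(np.arctan2(d[1],d[0])),a+d/L*.028,b-d/L*.05,bot.get_obs()['ee_pos'])
g=c['img'][150:270,280:350].mean(2)
print(g[90:105,24].astype(int),g[90:105,47].astype(int),g[18:34,36].astype(int))
"
```

```text
[0.4243 0.3144 0.01  ] [0.4976 0.2875 0.01  ] 0.07814284637617058 -20.117755034411854 [0.4505 0.3048 0.01  ] [0.4507 0.3047 0.01  ] [0.4524 0.3057 0.2393]
[118 119 116 116 116 117 115 115 118 120 117 115 114 111 112] [116 116 117 115 115 117 117 116 116 116 113 111 109 107 110] [114 111 116 118 121 128 112  36  93 113 110 110 111 111 111 111]
```

```bash
python3 -m inch '[[-0.2,-0.1,-5,0],[-0.2,-0.1,-10,0],[-0.2,-0.1,-15,0],[-0.2,-0.1,-18,0],[-0.2,-0.1,-20,0],[-0.2,-0.1,-21.2,0],[-0.2,-0.1,-21.2,0],[-0.2,-0.1,-21.2,0]]'; python3 -m inch '[[0,0,0,0],[0,0,0,0],[0,0,0,0],[0,0,0,0],[0,0,0,0],[0,0,0,0],[0,0,0,0],[0,0,0,0]]' 1 90
```

```text
time: 5.15
ee_pos: [0.4509, 0.305, 0.0283]
tcp_rot: [179.9, 0.0, 160.3]
wrist_force: [0.3, -0.2, -0.7]
opening: 0.0848
grasp_force: 0.0
time: 6.15
ee_pos: [0.4506, 0.3049, 0.0276]
tcp_rot: [180.0, 0.0, 160.3]
wrist_force: [0.5, 1.0, 5.5]
opening: 0.023
grasp_force: 83.5
```

```bash
python3 -m inch '[[0,0,5,0],[0,0,10,0],[0,0,13,0],[1,-5,13.5,2],[2,-11,13.5,4],[2.5,-17,13.5,6],[3,-23,13.5,8],[3.5,-29,13.5,10]]'; python3 -m inch '[[0.5,-5,0,1.5],[1,-10,0,1.5],[1.5,-14,0,1.5],[1.7,-16.6,0,1.5],[1.7,-16.6,0,1.5],[1.7,-16.6,0,1.5],[1.7,-16.6,0,1.5],[1.7,-16.6,0,1.5]]'; python3 - <<'E'
from h import *
np.set_printoptions(precision=4,suppress=True)
print(bot.get_obs()['opening'])
for n in ["wrist","top"]:
    c=cam(n)
    save(c,n+'2.png',None if n=="wrist" else (400,0,520,250),1 if n=="wrist" else 2.4)
    for t,z in [("clip",.03),("pin",.03),("fork",.132)]:
        for r in bot.landmark_of(t,c)[:2]: print(n,t,r['score'],r['point'],ray(c,r['point'],z))
E
```

```text
time: 7.15
ee_pos: [0.485, 0.0128, 0.1617]
tcp_rot: [-180.0, -0.0, 170.3]
wrist_force: [0.9, 0.6, -1.5]
opening: 0.023
grasp_force: 83.2
time: 8.15
ee_pos: [0.5024, -0.1506, 0.1624]
tcp_rot: [180.0, 0.0, 171.8]
wrist_force: [-0.6, 0.0, -1.0]
opening: 0.023
grasp_force: 83.2
0.022967545826169136
wrist fork 0.97 [319.6, 292.5] [ 0.5039 -0.1497  0.132 ]
top clip 0.88 [455.8, 203.6] [ 0.5898 -0.1639  0.03  ]
top pin 0.97 [457.4, 176.5] [ 0.6377 -0.1699  0.03  ]
top pin 0.49 [273.5, 280.1] [0.4654 0.1479 0.03  ]
top fork 0.77 [468.8, 242.3] [ 0.508  -0.1468  0.132 ]
```

View pics/wrist2.png

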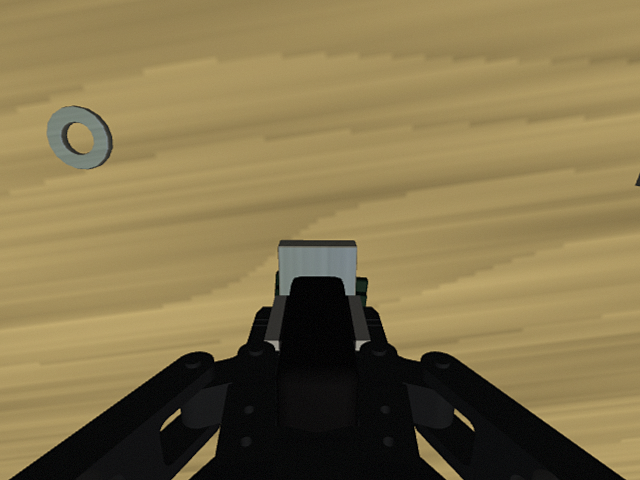

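View pics/top2.png

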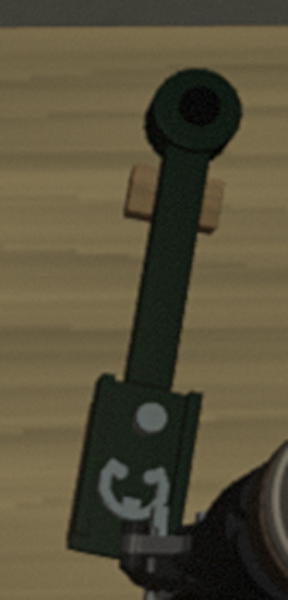

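The wrist view is blocked by the gripper and fork, with the foot at (317,265). The top crop shows the pin head at full-image pixel (463,174) and the clip at (456,203), partly hidden by the fork. I'll get the axis yaw from the arm's outline in the first unobstructed image.

```bash
python3 - <<'E'
from h import *
np.set_printoptions(precision=4,suppress=True)
c=cam("top"); im=cv2.imread('pics/top1.png').astype(int)
m=im.sum(2)<130
P=[]
for r in range(95,152):
    x=np.where(m[r,440:500])[0]+440
    if len(x)>8: P.append((ray(c,((x[0]+x[-1])/2,r),.035),len(x)))
A=np.array([p[0] for p in P]); k=np.polyfit(A[:,0],A[:,1],1); print(len(P),'yaw arm',np.degrees(np.arctan(k[0])),'y at x=.64',np.polyval(k,.64), 'w',np.mean([p[1] for p in P]))
# guide mask
g=np.zeros(m.shape,np.uint8); g[158:245,415:495]=1
q=((im.sum(2)<150)&(g>0)).astype(np.uint8); q=cv2.morphologyEx(q,cv2.MORPH_CLOSE,np.ones((25,25)))
cn=max(cv2.findContours(q,0,1)[0],key=cv2.contourArea); box=cv2.boxPoints(cv2.minAreaRect(cn)); print(box)
B=np.array([ray(c,b,.03) for b in box]);print(B,B.mean(0))
# bright blobs: pin head, clip
b=((im.min(2)>105)&(g>0)).astype(np.uint8); n,l,s,ce=cv2.connectedComponentsWithStats(b)
for i in range(1,n):
    if s[i,4]>20: print(s[i],ce[i],'z.05',ray(c,ce[i],.05),'z.038',ray(c,ce[i],.038))
E
```

```text
57 yaw arm -13.66795491332744 y at x=.64 -0.16977790204470414 w 20.157894736842106
[[426.6443 229.349 ]
 [440.1947 152.5638]
 [485.547  160.5671]
 [471.9967 237.3523]]
[[ 0.546  -0.1113  0.03  ]
 [ 0.6812 -0.1427  0.03  ]
 [ 0.6655 -0.2211  0.03  ]
 [ 0.5309 -0.1876  0.03  ]] [ 0.6059 -0.1657  0.03  ]
```

```bash
python3 - <<'E'
from h import *
np.set_printoptions(precision=4,suppress=True)
for n,(x0,y0,x1,y1) in [("top",(415,158,495,245)),("scene",(225,335,325,430))]:
    c=cam(n); im=cv2.imread(f'pics/{n}1.png').astype(int)
    b=np.zeros(im.shape[:2],np.uint8); b[y0:y1,x0:x1]=(im[y0:y1,x0:x1].max(2)>(90 if n=="top" else 95))&(np.ptp(im[y0:y1,x0:x1],axis=2)<25)
    k,l,s,ce=cv2.connectedComponentsWithStats(b)
    for i in range(1,k):
        if s[i,4]>30:
            pts=np.argwhere(l==i)[:,::-1].astype(np.float32); (ctr,r)=cv2.minEnclosingCircle(pts)
            print(n,s[i],ctr,r,'z.05',ray(c,ctr,.05),'z.038',ray(c,ctr,.038))
    save(c,n+'3.png',(x0-40,y0-60,x1+40,y1+30) if n=="scene" else (x0-20,y0-60,x1+60,y1+50),3)
E
```

```text
top [458 169  11  10  93] (462.8380432128906, 173.54225158691406) 5.465398788452148 z.05 [ 0.6369 -0.173   0.05  ] z.038 [ 0.6404 -0.177   0.038 ]
top [442 192  28  24 241] (455.5, 202.0) 13.865524291992188 z.05 [ 0.588  -0.1572  0.05  ] z.038 [ 0.5908 -0.1611  0.038 ]
scene [246 356  33  32 368] (262.0, 371.0) 17.000099182128906 z.05 [ 0.5947 -0.1652  0.05  ] z.038 [ 0.5906 -0.1616  0.038 ]
scene [278 385  14  14 155] (284.3795166015625, 391.1506042480469) 6.987037181854248 z.05 [ 0.6377 -0.1736  0.05  ] z.038 [ 0.6344 -0.1702  0.038 ]
```

View pics/scene3.png

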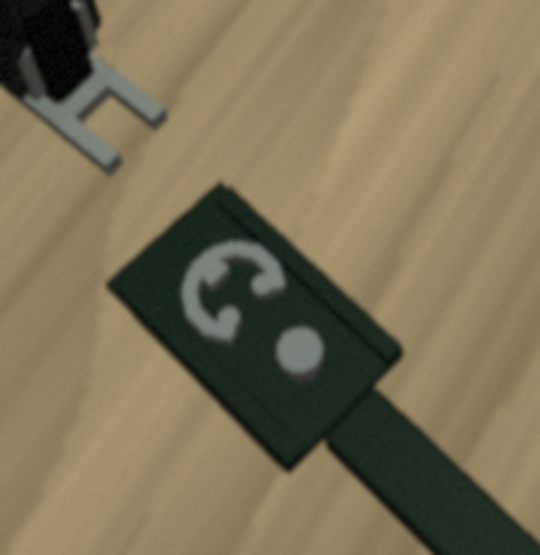

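The scene crop shows the clip (centre (262,371)), its mouth facing the pin head (284,391), and the fork behind and level. Both cameras put the pin at (0.637,−0.173), the clip 48 mm before it, and the axis yaw at ≈ −13.8°. Now I'll align and descend behind the clip.

```bash
python3 -m inch '[[0.1,1,0,-5.6],[0.1,1,0,-5.6],[0.1,1,-4,-5.6],[0.1,1,-7,-5.6],[0.1,1,-9,-5.6],[0.1,1,-10.3,-5.6],[0.1,1,-10.3,-5.6],[0.1,1,-10.3,-5.6]]'; python3 - <<'E'
from h import *
np.set_printoptions(precision=4,suppress=True)
print(bot.get_obs())
c=cam("scene"); save(c,'scene4.png',(170,270,330,430),3.7)
E
```

```text
time: 9.7
ee_pos: [0.5038, -0.1415, 0.06]
tcp_rot: [-180.0, 0.1, 166.2]
wrist_force: [0.3, 0.1, -1.2]
opening: 0.0228
grasp_force: 83.0
{'time': 9.7, 'q': array([-15.6864,   1.6679, -13.2486,  75.0288,  -0.0001,  -1.8814]), 'qd': array([ 0.0364, -0.1311,  0.2951, -0.0814, -0.082 ,  0.2164]), 'joint_efforts': array([ -0.0267, -48.4384,  46.5145,  -0.0111,  -0.0022,  -0.0159]), 'ee_pos': array([ 0.5038, -0.1415,  0.06  ]), 'tcp_rot': array([-179.9981,    0.0546,  166.195 ]), 'wrist_force': array([ 0.2615,  0.0515, -1.185 ]), 'torque': array([-0.0228,  0.0239,  0.0236]), 'grasp_force': 83.04447770118713, 'opening': 0.022762257417213355}
```

View pics/scene4.png

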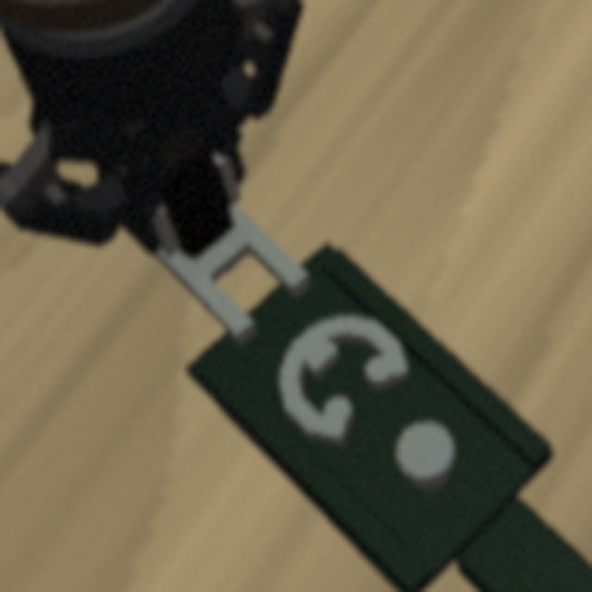

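Prongs are level and centred behind the clip; tips at crop (240,330) and (300,285). Pushing.

```bash
python3 -m inch '[[0.6,-0.1,-0.1,0],[1.2,-0.2,-0.1,0],[1.8,-0.35,-0.1,0],[2.4,-0.5,-0.1,0],[3,-0.65,-0.1,0],[3.6,-0.8,-0.1,0],[4.2,-0.95,-0.1,0],[4.4,-1,-0.1,0]]'; python3 -m inch '[[0.3,-0.07,0,0],[0.6,-0.15,0,0],[0.9,-0.22,0,0],[1.2,-0.3,0,0],[1.4,-0.35,0,0],[1.6,-0.4,0,0],[1.6,-0.4,0,0],[1.6,-0.4,0,0]]'; python3 - <<'E'
from h import *
np.set_printoptions(precision=4,suppress=True)
o=bot.get_obs();d=np.array([.971,-.2385]);print((o['ee_pos'][:2]-[.6373,-.1733])@d,(o['ee_pos'][:2]-[.6373,-.1733])@[.2385,.971],o['wrist_force'][:2]@d)
c=cam("scene"); save(c,'scene5.png',(170,270,330,430),3.7)
E
```

```text
time: 10.75
ee_pos: [0.5478, -0.1514, 0.0582]
tcp_rot: [-180.0, -0.0, 166.2]
wrist_force: [-0.2, -0.5, -0.2]
opening: 0.023
grasp_force: 83.0
time: 11.75
ee_pos: [0.5636, -0.1553, 0.0584]
tcp_rot: [180.0, 0.0, 166.2]
wrist_force: [0.0, 0.1, -1.7]
opening: 0.023
grasp_force: 83.1
-0.07584677018496074 -8.373894775854859e-05 -0.004676657526430011
```

View pics/scene5.png

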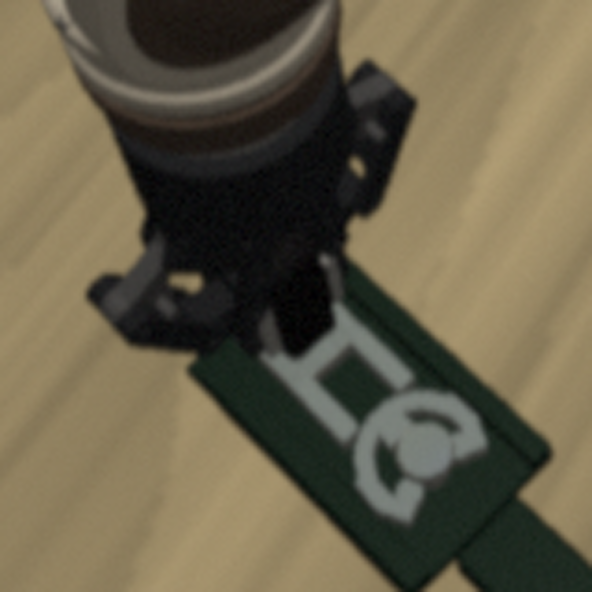

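The clip now surrounds the pin head at crop (425,450), with the prongs close behind. I'll press on until the force rises, to be sure it's home.

```bash
python3 -m inch '[[0.1,-0.02,0,0],[0.2,-0.05,0,0],[0.3,-0.07,0,0],[0.4,-0.1,0,0],[0.4,-0.1,0,0],[0.4,-0.1,0,0],[0.4,-0.1,0,0],[0.4,-0.1,0,0]]'; python3 - <<'E'
from h import *
o=bot.get_obs();d=np.array([.971,-.2385]);print((o['ee_pos'][:2]-[.6373,-.1733])@d,o['wrist_force'][:2]@d,o['tcp_rot'])
E
```

```text
time: 12.8
ee_pos: [0.5673, -0.1563, 0.0583]
tcp_rot: [-180.0, -0.0, 166.2]
wrist_force: [-0.1, -0.8, -1.5]
opening: 0.023
grasp_force: 83.1
-0.07198729774151723 0.06909613474028495 [-1.79999099e+02 -2.84881556e-03  1.66165447e+02]
```

```bash
python3 -m inch '[[0.05,-0.01,0,0],[0.1,-0.02,0,0],[0.15,-0.04,0,0],[0.2,-0.05,0,0],[0.2,-0.05,0,0],[0.2,-0.05,0,0],[0.2,-0.05,0,0],[0.2,-0.05,0,0]]'; python3 - <<'E'
from h import *
np.set_printoptions(precision=4,suppress=True)
o=bot.get_obs();d=np.array([.971,-.2385]);print((o['ee_pos'][:2]-[.6373,-.1733])@d,o['wrist_force'][:2]@d,o['tcp_rot'])
for n in ["scene","top"]:
    c=cam(n)
    for t,z in [("clip",.03),("pin",.03)]:
        for r in bot.landmark_of(t,c)[:1]: print(n,t,r['score'],r['point'],ray(c,r['point'],z))
E
```

```text
time: 13.8
ee_pos: [0.5694, -0.1568, 0.0583]
tcp_rot: [-180.0, -0.0, 166.2]
wrist_force: [-0.3, 0.1, -1.3]
opening: 0.0233
grasp_force: 83.1
-0.06991203200929395 -0.2944194543264803 [-179.9993   -0.0022  166.1677]
scene clip 0.78 [285.7, 398.1] [ 0.6393 -0.1752  0.03  ]
scene pin 0.8 [287.4, 397.2] [ 0.6406 -0.173   0.03  ]
top clip 0.65 [458.5, 174.5] [ 0.6412 -0.1721  0.03  ]
top pin 0.98 [459.1, 174.9] [ 0.6405 -0.1731  0.03  ]
```

```bash
python3 -m inch '[[0.1,-0.02,0,0],[0.2,-0.05,0,0],[0.3,-0.07,0,0],[0.3,-0.07,0,0],[0.3,-0.07,0,0],[0.3,-0.07,0,0],[0.3,-0.07,0,0],[0.3,-0.07,0,0]]'; python3 - <<'E'
from h import *
o=bot.get_obs();d=np.array([.971,-.2385]);print((o['ee_pos'][:2]-[.6373,-.1733])@d,o['wrist_force'][:2]@d,o['torque'])
E
```

```text
time: 15.1
ee_pos: [0.571, -0.1572, 0.0579]
tcp_rot: [-180.0, -0.2, 166.2]
wrist_force: [-8.2, 1.7, 1.3]
opening: 0.023
grasp_force: 83.3
-0.06821285960981525 -8.376577935425034 [ 0.27901905  1.64019359 -0.01118326]
```

```bash
python3 -m inch '[[0.1,-0.02,0,0],[0.2,-0.05,0,0],[0.2,-0.05,0,0],[0.2,-0.05,0,0],[0.2,-0.05,0,0],[0.2,-0.05,0,0],[0.2,-0.05,0,0],[0.2,-0.05,0,0]]'; python3 - <<'E'
from h import *
o=bot.get_obs();d=np.array([.971,-.2385]);print((o['ee_pos'][:2]-[.6373,-.1733])@d,o['wrist_force'][:2]@d,o['torque'])
E
```

```text
time: 16.1
ee_pos: [0.5714, -0.1573, 0.058]
tcp_rot: [-180.0, -0.4, 166.2]
wrist_force: [-17.4, 3.6, 8.3]
opening: 0.0234
grasp_force: 84.1
-0.06780859808691538 -17.79069990478836 [ 0.76996083  3.49995788 -0.01378352]
```

It stopped hard at 17.8 N, well above the 10 N snap force, so the clip is seated. Backing out along the guide, then moving to bare table.

```bash
python3 -m inch '[[-0.8,0.2,0,0],[-2,0.5,0,0],[-4,1,0,0],[-6,1.5,0,0],[-8,2,0,0],[-10,2.5,0,0],[-11,2.7,0.5,0],[-11,4,2,0]]'; python3 -m inch '[[-0.5,3,0,0],[-1,7,0,0],[-1,10,0,0],[-1,11.5,0,0],[-1,11.5,0,0],[-1,11.5,0,0],[-1,11.5,0,0],[-1,11.5,0,0]]'; python3 - <<'E'
from h import *
np.set_printoptions(precision=4,suppress=True)
c=cam("scene"); save(c,'a.png',(170,150,330,430)); a=cv2.imread('pics/a.png')
cv2.imwrite('pics/scene6.png',cv2.resize(a,None,fx=2.1,fy=2.1,interpolation=2))
for n in ["scene","top"]:
    c=cam(n)
    for t,z in [("clip",.03),("pin",.03),("fork",.05)]:
        for r in bot.landmark_of(t,c)[:1]: print(n,t,r['score'],r['point'],ray(c,r['point'],z))
E
```

```text
time: 17.1
ee_pos: [0.4638, -0.1179, 0.0787]
tcp_rot: [-180.0, -0.0, 166.1]
wrist_force: [0.2, 0.5, -2.2]
opening: 0.023
grasp_force: 83.1
time: 18.1
ee_pos: [0.4544, -0.0036, 0.0783]
tcp_rot: [-180.0, -0.0, 166.1]
wrist_force: [-0.3, 0.7, -1.4]
opening: 0.0234
grasp_force: 83.1
scene clip 0.62 [285.0, 399.3] [ 0.6393 -0.1772  0.03  ]
scene pin 0.57 [286.7, 396.5] [ 0.6392 -0.1726  0.03  ]
scene fork 0.65 [246.0, 250.9] [ 0.4504 -0.0044  0.05  ]
top clip 0.68 [459.1, 176.1] [ 0.6383 -0.1729  0.03  ]
top pin 0.91 [459.9, 175.1] [ 0.6401 -0.1744  0.03  ]
```

View pics/scene6.png

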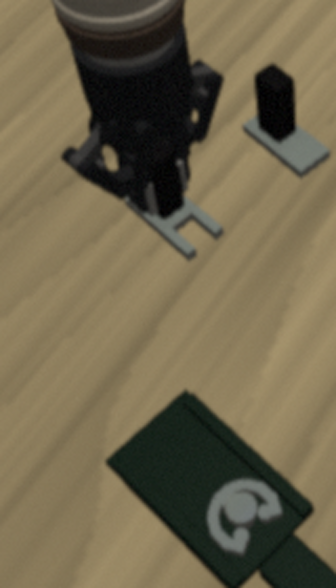

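The picture shows the clip around the pin at (240,508) with the fork clear and level; the blade is untouched. Lowering.

```bash
python3 -m inch '[[0,0,-1.5,0],[0,0,-3,0],[0,0,-4,0],[0,0,-4.5,0],[0,0,-4.8,0],[0,0,-4.9,0],[0,0,-5,0],[0,0,-5,0]]'
```

```text
time: 19.55
ee_pos: [0.4545, -0.003, 0.0285]
tcp_rot: [180.0, 0.0, 166.2]
wrist_force: [0.5, -0.2, -1.2]
opening: 0.0235
grasp_force: 83.1
```

```bash
python3 -m inch '[[0,0,-0.05,0],[0,0,-0.1,0],[0,0,-0.15,0],[0,0,-0.15,0],[0,0,-0.15,0],[0,0,-0.15,0],[0,0,-0.15,0],[0,0,-0.15,0]]'
```

```text
time: 20.55
ee_pos: [0.4545, -0.003, 0.0276]
tcp_rot: [180.0, 0.0, 166.2]
wrist_force: [-5.0, -0.0, 7.3]
opening: 0.0233
grasp_force: 84.1
```

```bash
python3 -m inch '[[0,0,0,0],[0,0,0,0],[0,0,0,0],[0,0,0,0],[0,0,0,0],[0,0,0,0],[0,0,0,0],[0,0,0,0]]' 8.5; python3 -m inch '[[0,0,1,0],[0,0,3,0],[0,0,6,0],[0,0,9,0],[0,0,13,0],[-3,0,17,0],[-6,0,18,0],[-6,0,18,0]]'; python3 - <<'E'
from h import *
np.set_printoptions(precision=4,suppress=True)
c=cam("scene"); save(c,'a.png',(170,150,330,430)); a=cv2.imread('pics/a.png')
cv2.imwrite('pics/scene7.png',cv2.resize(a,None,fx=2.1,fy=2.1,interpolation=2))
for n in ["scene","top"]:
    c=cam(n)
    for t,z in [("clip",.03),("pin",.03),("fork",.0)]:
        for r in bot.landmark_of(t,c)[:1]: print(n,t,r['score'],r['point'],ray(c,r['point'],z))
E
```

```text
time: 21.55
ee_pos: [0.4544, -0.003, 0.0268]
tcp_rot: [-180.0, 0.0, 166.2]
wrist_force: [0.3, 0.3, 0.7]
opening: 0.0849
grasp_force: 0.0
time: 22.55
ee_pos: [0.3939, -0.003, 0.2089]
tcp_rot: [180.0, 0.2, 166.2]
wrist_force: [0.8, -0.4, 0.7]
opening: 0.0848
grasp_force: 0.0
scene clip 0.96 [284.5, 399.0] [ 0.6385 -0.1772  0.03  ]
scene pin 0.92 [287.6, 396.4] [ 0.6403 -0.1719  0.03  ]
scene fork 0.72 [251.5, 266.9] [ 0.4516 -0.0009  0.    ]
top clip 0.84 [458.0, 174.2] [ 0.6417 -0.1712  0.03  ]
top pin 0.61 [459.7, 174.2] [ 0.6417 -0.1742  0.03  ]
top fork 0.78 [359.0, 284.1] [0.4577 0.0036 0.    ]
```

View pics/scene7.png

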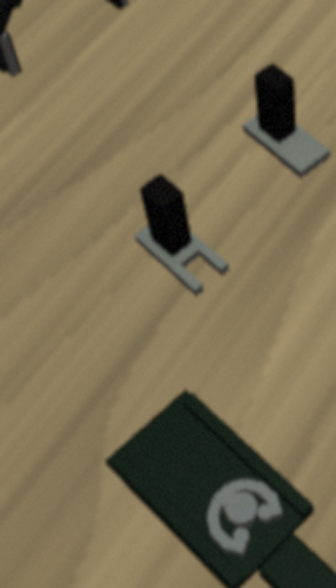

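The fork stands upright on bare table at (170,240), the clip surrounds the pin at (240,508), and the blade stands untouched.

```bash
python3 -c "
from workcell import bot
print(bot.job_done())"
```

```text
the job is handed in; nothing more can be done
None
```

I handed the job in at about 23 s: the clip is seated around the pin (it stopped hard at about 18 N of push), the fork stands upright on the bare table, and the blade was left untouched; no verdict came back.

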